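Walk the microscope lamp power supply into its docking bay and latch it

TASK

The heavy lamp power supply stands short of its docking bay. Walk it forward into the bay with gentle pushes (never more than 20 N) on the two outer ends of the face that carries its knobs, left and right in turn so that it does not slew round, keeping off the knobs, until you feel it bear on the rubber stops and it sits square and fully home; then swing the catch all the way round behind it and let go. Leave the other things on the bench alone.

Things in the scene. Friction and masses are not known exactly. Their poses are not given: they have to be found in the camera images.
- supply: The lamp power supply: an ivory box with black vent lines on top and a black foot, 120 mm deep (x), 170 mm wide (y), 48 mm tall, about 1.2 kg, loose on the bench, too wide to grip. Origin at the centre of its underside; x points into the bay; its -x face (60 mm behind the origin) carries the knobs and is the one to push. Sliding it takes about 5 to 12 N, a little more if skewed in the rails.
- controls: The knobs and switch in the middle of the supply's -x face, moving with it: they span 36 mm either side of the centre line and stick out 19 mm; nothing may push on them. The plain parts of the face from 45 to 85 mm left and right of the centre are for pushing. Origin at the foot of that face, on the centre line; axes as the supply's.
- bay: The docking bay, fixed to the bench: two aluminium rails 28 mm tall along x, 178 mm apart inside (4 mm play each side of the supply) from x = 0 to 66 mm, flared outward at 25 degrees from x = 0 back to x = -40 mm, and an end wall. Smooth; no floor: the supply slides on the bench. Origin on the bench on the centre line, where the supply's origin is when fully home; x points into the bay, y left, z up.
- stops: The two rubber stops on the bay's end wall (45 mm tall). Origin midway between their faces, 60 mm beyond the bay's origin, 26 mm up; they sit 60 mm left and right of it and do not give. Fully home: the supply's origin within 2 mm of the bay's along x, axes parallel within about 1 degree, and the supply pressed on the stops so that a few newtons more than for sliding are felt.
- catch (a joint): Angle of the catch in rad, counterclockwise from above: at 0 it points out at 45 degrees between the bay's -x and +y, at 1.571 it points at 45 degrees between -x and -y, at 2.356 (its end stop) it is shut, pointing to the bay's -y, behind the left end of the supply's -x face with 2.5 mm to spare. It stays where it is left and needs about 1.5 N at its post. A supply that is not home blocks it.
- catch_pivot (a point): The axis of the catch, an upright pin 68.5 mm before and 112 mm left of the bay's origin; this point lies 45 mm above the bench. The catch is a steel bar 12 mm wide, 56 mm long from this axis, 31 to 43 mm above the bench.
- catch_post (a point): Middle of the white upright post, 12 mm in diameter, on the free end of the catch, 44 mm from its axis; the post stands from 43 to 69 mm above the bench and this point lies 57 mm above the bench. Push or pinch it to swing the catch.
- oil_bottle: Amber bottle 38 mm wide, 75 mm tall, left of the bay; leave alone. Origin at the centre of its underside.
- slide_box: Grey flat box 100 x 85 x 30 mm, right of the bay; leave alone. Origin at the centre of its underside.
- objective: Steel microscope objective 28 mm wide, 44 mm tall, right of the bay's mouth; leave alone. Origin at the centre of its underside.
- beaker: Glass beaker 70 mm wide, 85 mm tall, far left; leave alone. Origin at the centre of its underside.
- tip_rack: Clear box with white lid, 120 x 85 x 58 mm, far right; leave alone. Origin at the centre of its underside.
- petri: Clear flat dish 90 mm wide, 16 mm tall, far right; leave alone. Origin at the centre of its underside.
- driver: Screwdriver 160 mm long lying at the far left; leave alone. Origin at the middle of its underside.
There are look-alikes about, which are no part of the job. Of the things like the supply, leave any that is blue; of the rest the smaller one is meant.

How it is judged:
On the way, in this order (a step that is already met when the one before it is completed fails the run):
1. the supply is pressed square and fully home against the rubber stops, the catch still open (x of supply in the frame of bay above -0.002 m and angle between the x axis of supply and the x axis of bay, either way round below 0.018 rad and contact force between supply and stops above 3 N and value of joint catch below 1.2 rad), for 0.1 s.
2. the catch is swung shut behind it (value of joint catch above 2.2 rad), for 0.2 s.
At the end, for the whole second after the job is handed in: The supply stands flat in the bay within 3 mm of fully home and within 0.025 rad of square, at rest, and the catch is shut behind it (angle above 2.2 rad) (x of supply in the frame of bay above -0.003 m and angle between the x axis of supply and the x axis of bay, either way round below 0.025 rad and angle between supply's own z axis and vertical below 0.05 rad and value of joint catch above 2.2 rad and linear speed of supply below 0.01 m/s); the robot touches nothing.
It fails at once if the robot pushes on the supply with more than 25 N (contact force between any of the fingers, the arm and supply above 25 N).
It fails at once if the robot presses on the supply's knobs (contact force between any of the fingers, the arm and controls above 2 N).
It fails at once if the supply slews round by more than 20 degrees (angle between the x axis of supply and the x axis of bay, either way round above 0.35 rad).
It fails at once if the supply is tipped or lifted (angle between supply's own z axis and vertical above 0.15 rad or height (world z) of supply above 0.015 m).
It fails at once if another thing on the bench is shifted by more than 15 mm (distance of any of oil_bottle, slide_box, objective, beaker, tip_rack, petri, driver from where it was at the start of the episode above 0.015 m).
It also fails if it takes over 72 s, if anything falls off the work surface, if the arm or the gripper's body presses on something with over 40 N, if the wrist force passes 120 N, or if a joint passes its speed limit or range.

ROBOT

A 7-joint arm with a two-finger parallel gripper is mounted at the origin on the work surface. World frame = base frame: x ahead of the robot, y to its left, z up, the work surface at z = 0. Lengths are in m, angles in rad, forces in N, time in s.
With the tool pointing down it reaches from about 0.4 to 0.875 m from the base axis. Payload 19.3 kg.
Tool frame: the origin (TCP) lies midway between the tips of the shut fingers; the grasp point (between the pads) lies 19 mm behind it; x points along the fingers, y is the direction in which the jaws open and shut, and the axes are right-handed (so a half turn about x gives the same grasp; the last joint's range is limited). The gripper opens to 85 mm and grips with 20 to 120 N. Pads are 22 mm wide; open, the fingers measure 114 mm over their backs; the gripper's body (76 mm by 85 mm) begins 54 mm behind the grasp point. The pads swing forward as they close: fully open they stand 13 mm farther back than shut.
Start: joints at [-1.295, 0.521, -0.036, 1.599, 0.021, 1.021, -0.113], TCP at [0.212, 0.588, 0.208] pointing down, gripper open.
Joint ranges: [-2.91, 2.91], [-0.3, 2.13], [-1.5, 1.42], [0.17, 2.43], [-1.26, 4.41], [0.16, 1.93], [-2.52, 2.52]. Speed limits (rad/s): [1.89, 1.89, 2.39, 2.39, 3.01, 3.01, 3.01].

INTERFACE

Orientations are given as [roll, pitch, yaw] about the fixed x, y, z axes, in that order (R = Rz(yaw) Ry(pitch) Rx(roll)).
In Python, from workcell import bot gives the robot as it stands. The module is installed in compiled form; this text tells all that it offers.
- The arm moves only by the tool servo_tool, never from a script. Its argument "targets" is a list of rows, each an object of numbers: "x", "y", "z": the shift along the tool's x, y, z as a fraction of full scale; "wx", "wy", "wz": the turn, a rotation vector about the tool's x, y, z as a fraction of full scale. A call has 1 to 12 rows; each row is the pose to reach, as a shift and turn from the pose measured when the call began, along the tool's axes at that moment, turning the shorter way round; what a row does not reach only later rows make up. Full scale, the value 1, is 40 cm for a shift and 360 degrees for a turn. A row lasts 1/8 s, in which the tool goes at most 62.5 mm and 10.7 degrees, less where a joint would pass 70% of its speed; a pose out of reach is approached as far as the arm can. A call with a number of a shift or a turn outside -1 to 1 is refused whole. A call with a gripper value outside its range is refused whole. "grip" is the gripper command: -1 is shut, 1 is fully open, values between are in proportion, set as the call begins (left out, the last holds). The fingers move at their own pace and stop on an object; "squeeze" is the grip in N (left out, the last holds). Time passes only in rows, so rows that repeat a pose let the fingers close. It gives the time, the measured TCP pose, the force and the opening at its end, in the units of the state.
- bot.observe(): the state, without advancing time (a new reading comes with each control period).
- bot.grab_frame(name): name is "scene" or "top"; returns (picture, depth): 400x640x3 uint8, red, green, blue; 400x640 float32, m along the optical axis (not along the pixel's ray), 0 where there is no reading.
- bot.get_calibration(name): a dict with "intrinsics" (3x3 intrinsics, pixels), "R" (3x3) and "t" (3): a world point X has camera coordinates R X + t. Camera axes: x right, y down, z forward; pixel columns grow to the right and rows downward; lengths in m; the calibration is good to about 2 mm. A picture is of the moment at which its call begins. get_calibration takes no time and is no camera call.
- bot.job_done(): hands the job in, once; it reports no verdict.
Trained networks look in the newest picture that a camera, given by its name, has taken for a name from the list of things; names that differ only in an ending like _2 or _b are one class to them, and where a whole thing is asked for, a point or a joint stands for the part that bears it (a point fixed in the world has none). Each returns a list of dicts, best first, with "confidence" (0 to 1); they miss things now and then, are a little off and sometimes report something else, mostly with a low value. They report only what shows in the picture. A call takes as long as a camera call. They do not tell look-alikes from the thing itself.
- bot.trace(camera, target): "mask" (400x640 bool, what is visible of it) and "pixel" ([column, row] in pixels, amid what is visible of it).
The state is a dict: "clock": time; "qpos": joint angles; "qd": joint speeds; "joint_efforts": joint torques, N m; "position": TCP position; "tool_rot": TCP orientation; "force": force on the tool from outside, world axes, zero at the start; "moment": the same for the moment, N m; "grip_width": finger opening in m.
Only numpy, scipy, OpenCV 4.12 (cv2) and the standard library are available. Lean on these libraries where they do the work, as an engineer would, in place of code of your own. Each camera call takes 0.05 s, during which the arm holds its last target. There are 200 camera calls.

## Working session

There is one attempt and no reset: what is moved stays moved. The work goes in short steps, Python scripts to look and compute and a tool call to move; the robot and the scene stay as the last step left them, time stands still between calls to the robot, and variables do not carry over. Pictures are saved under pics/ and viewed, on a budget of 10 in all, crops included, one or two more only if the job needs it, and the job is handed in when it is done.

Besides the shell and the picture viewer there is one more tool, called after "Request:" as a command line: name --argument value ..., lists and objects as JSON in quotes. servo_tool: Moves the arm, as the interface text tells. Shift numbers are shares of 40 cm and turn numbers shares of 360 degrees, none past 1 either way. Its arguments: {"type":"object","properties":{"targets":{"type":"array"},"grip":{"type":"number"},"squeeze":{"type":"number"}},"required":["targets"]}

```bash
mkdir -p pics; cat > h.py <<'E'
import numpy as np, cv2
from workcell import bot
def world(name,d,us,vs):
    c=bot.get_calibration(name);K=c["intrinsics"];R=np.array(c["R"]);t=np.array(c["t"])
    us=np.asarray(us);vs=np.asarray(vs)
    P=np.linalg.inv(K)@np.vstack([us,vs,np.ones(len(us))])*d[vs,us]
    return (R.T@(P-t[:,None])).T
def save(p,n): cv2.imwrite(n,cv2.cvtColor(p,cv2.COLOR_RGB2BGR))
E
python3 - <<'E'
from h import *
o=bot.observe();print(o)
ims=[]
for n in ["top","scene"]:
    p,d=bot.grab_frame(n);ims.append(p);np.save(n+"d.npy",d)
    np.save(n+"p.npy",p)
    c=bot.get_calibration(n);print(n,c["intrinsics"],(-np.array(c["R"]).T@c["t"]),np.round(c["R"],2).tolist())
    for k in ["supply","controls","bay","stops","catch","catch_post","catch_pivot"]:
        for r in bot.trace(n,k):
            m=r["mask"]&(d>0);v,u=np.nonzero(m)
            w=world(n,d,u,v) if len(u) else np.zeros((1,3))
            print(n,k,round(r["confidence"],2),r["pixel"],m.sum(),np.round(np.median(w,0),3),np.round(np.percentile(w,[2,98],axis=0),3).tolist())
    save(p,f"pics/{n}0.png")
E
```

```text
{'clock': 0.0, 'qpos': array([-1.2952036 ,  0.52202534, -0.03635136,  1.59999123,  0.02119827,
        1.02109084, -0.11281216]), 'qd': array([-1.18328552e-03,  3.90185413e-04, -5.32226657e-04,  2.14368151e-03,
       -7.97655275e-06,  1.00732573e-03, -2.06977195e-03]), 'joint_efforts': array([ 1.10436758e-03, -9.27084875e+01,  1.98011287e+00, -3.69927871e+01,
        1.78329827e-02,  7.94697844e-03,  4.11960275e-05]), 'position': array([0.2117403 , 0.58766132, 0.20762442]), 'tool_rot': array([-1.51173067,  1.56966642, -1.85752596]), 'force': array([ 0.9249824 , -0.13014419, -0.62195783]), 'moment': array([ 0.00090893, -0.03182784,  0.0016975 ]), 'grip_width': 0.08531334846878318}
top [[460.05279785   0.         313.17705038]
 [  0.         460.05279785 197.26424059]
 [  0.           0.           1.        ]] [ 0.47292244 -0.02273195  1.69287597] [[0.03, -1.0, 0.01], [-1.0, -0.03, -0.05], [0.05, -0.0, -1.0]]
top supply 0.84 [308.8, 199.4] 1716 [ 0.546 -0.014  0.048] [[0.481, -0.098, 0.0], [0.61, 0.069, 0.056]]
top supply 0.72 [231.1, 253.1] 3636 [0.355 0.251 0.069] [[0.251, 0.133, 0.
[... 1577 characters left out ...]
458 0.055] [[0.457, 0.433, 0.002], [0.521, 0.499, 0.085]]
scene controls 0.53 [208.2, 230.1] 111 [ 0.402 -0.299  0.032] [[0.384, -0.307, -0.0], [0.441, -0.289, 0.041]]
scene controls 0.46 [311.9, 186.9] 35 [ 0.478 -0.008  0.034] [[0.472, -0.035, 0.029], [0.485, 0.004, 0.041]]
scene bay 0.71 [374.2, 235.3] 1605 [0.672 0.053 0.026] [[0.512, -0.115, -0.001], [0.725, 0.125, 0.048]]
scene catch 0.52 [354.6, 175.8] 128 [0.523 0.108 0.043] [[0.497, 0.09, -0.003], [0.557, 0.133, 0.068]]
scene catch_post 0.53 [357.2, 175.1] 117 [0.527 0.107 0.043] [[0.5, 0.09, 0.031], [0.558, 0.118, 0.068]]
scene catch_pivot 0.75 [371.1, 238.3] 1564 [0.68  0.049 0.026] [[0.514, -0.113, -0.001], [0.725, 0.123, 0.048]]
```

```bash
python3 - <<'E'
from h import *
t=np.load("topp.npy")[130:300,170:440];s=np.load("scenep.npy")[60:300,180:460]
a=cv2.resize(t,(800,504),interpolation=cv2.INTER_CUBIC);save(a,"pics/a.png")
save(cv2.resize(s,(700,600),interpolation=cv2.INTER_CUBIC),"pics/b.png")
E
```

```text
(no output)
```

View pics/a.png

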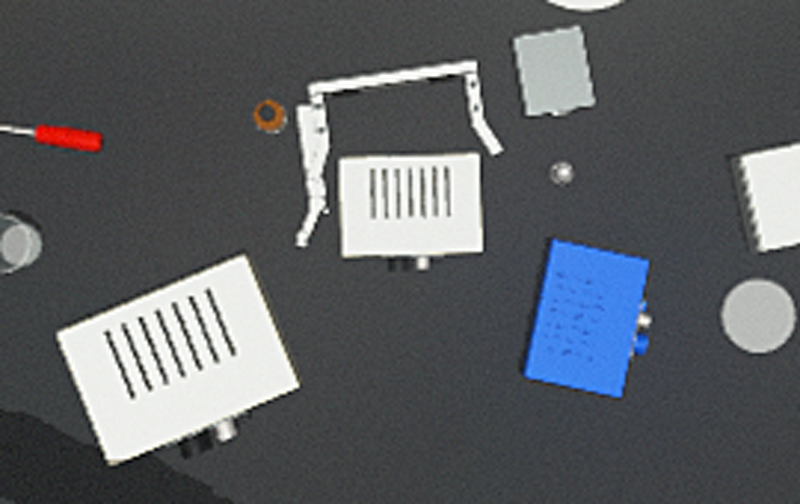

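View pics/b.png

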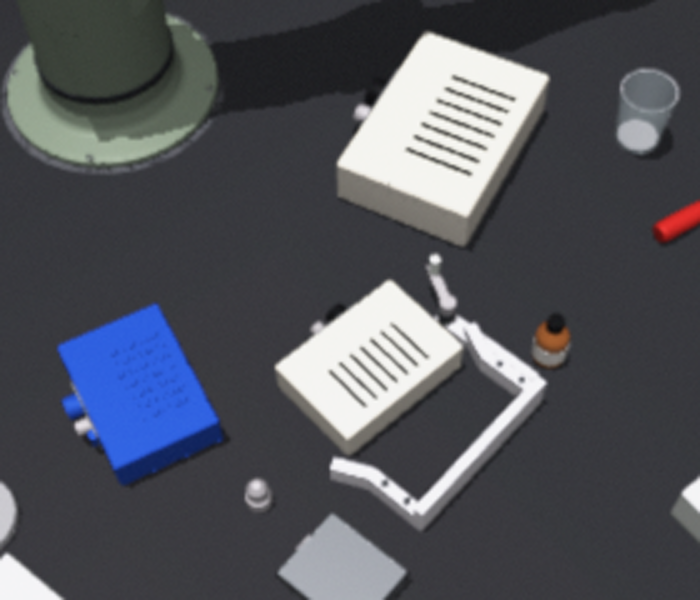

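```bash
python3 - <<'E'
from h import *
vv,uu=np.mgrid[0:400,0:640]
for n in ["top","scene"]:
    d=np.load(n+"d.npy");W=world(n,d,uu.ravel(),vv.ravel());W=W[d.ravel()>0]
    g=W[(abs(W[:,2])<.012)&(W[:,0]>.45)&(W[:,0]<.7)&(abs(W[:,1])<.15)];print(n,"ground z",np.median(g[:,2]))
    r=W[(W[:,0]>.44)&(W[:,0]<.75)&(abs(W[:,1]-0.01)<.14)]
    s=r[(r[:,2]>.040)&(r[:,2]<.056)&(r[:,0]<.63)&(r[:,1]<.085)&(r[:,1]>-.11)]
    box=cv2.minAreaRect(s[:,:2].astype(np.float32));print("supply",box,s[:,:2].mean(0),len(s))
    w=r[(r[:,2]>.034)&(r[:,2]<.055)&(r[:,0]>.655)]
    box=cv2.minAreaRect(w[:,:2].astype(np.float32));print("wall",box,w[:,:2].mean(0),len(w),np.median(w[:,2]))
    p=np.polyfit(w[:,1],w[:,0],1);yaw=np.arctan(-p[0]);print("yaw wall",yaw)
    c=w[:,:2].mean(0);R=np.array([[np.cos(yaw),np.sin(yaw)],[-np.sin(yaw),np.cos(yaw)]])
    print(np.percentile((w[:,:2]-c)@R.T,[0,2,50,98,100],axis=0).round(4).tolist())
    a=r[(r[:,2]>.018)&(r[:,2]<.036)]
    q=(a[:,:2]-c)@R.T
    for lo in np.arange(-.12,0.0,.01):
        m=(q[:,0]>=lo)&(q[:,0]<lo+.01)
        L=q[m&(q[:,1]>.07),1];Rr=q[m&(q[:,1]<-.07),1]
        f=lambda x:(len(x),np.round([x.min(),np.median(x),x.max()],4).tolist()) if len(x) else None
        print(round(lo,3),f(L),f(Rr))
    k=r[(r[:,2]>.056)&(r[:,2]<.08)&(r[:,1]>.07)];print("post",k.round(4).tolist())
E
```

```text
top ground z 0.00016204369365886215
supply ((0.5411847233772278, -0.013886399567127228), (0.13630199432373047, 0.16897886991500854), 2.2818353176116943) [ 0.54727466 -0.01341093] 1560
wall ((0.6903501749038696, 0.030785545706748962), (0.03982719033956528, 0.24238663911819458), 7.32149600982666) [0.70104597 0.01265007] 236 0.04404698115244667
yaw wall 0.17454801583898547
[[-0.0326, -0.1015], [-0.0195, -0.0975], [0.0006, -0.0022], [0.0081, 0.1368], [0.0086, 0.1415]]
-0.12 (1, [0.0763, 0.0763, 0.0763]) None
-0.11 (7, [0.105, 0.1123, 0.116]) (8, [-0.1185, -0.1095, -0.1044])
-0.1 (12, [0.1032, 0.1092, 0.1193]) (10, [-0.1164, -0.1108, -0.1015])
-0.09 (10, [0.0981, 0.1022, 0.114]) (14, [-0.1109, -0.1039, -0.0964])
-0.08 (12, [0.0929, 0.1008, 0.1085]) (11, [-0.1077, -0.1011, -0.0903])
-0.07 (14, [0.0887, 0.098, 0.1067]) (12, [-0.1029, -0.0968, -0.0908])
-0.06 (12, [0.09, 0.0975, 0.1129]) (11, [-0.1012, -0.0961, -0.0891])
-0.05 (12, [0.0888, 0.0946, 0.1002]) (10, [-0.1028, -0.0983, -0.0903])
-0.04 (11, [0.0911, 0.0986, 0.1434]) (10, [-0.0999, -0.094, -0.0892])
-0.03 (13, [0.0895, 0.0968, 0.10
[... 1533 characters left out ...]
 -0.1011, -0.0916])
-0.02 (38, [0.0838, 0.0947, 0.1395]) (22, [-0.1057, -0.0993, -0.0797])
-0.01 (11, [0.0748, 0.1348, 0.1389]) (7, [-0.1062, -0.1059, -0.1043])
post [[0.5014, 0.119, 0.0637], [0.5051, 0.1193, 0.0674], [0.505, 0.112, 0.069], [0.5041, 0.1167, 0.0638], [0.5061, 0.1187, 0.0643], [0.5096, 0.1192, 0.0677], [0.5084, 0.1091, 0.0704], [0.5087, 0.1126, 0.0678], [0.51, 0.1152, 0.0669], [0.5131, 0.1161, 0.0694], [0.5073, 0.1104, 0.0632], [0.5118, 0.11, 0.0686], [0.5127, 0.1129, 0.067], [0.5141, 0.1155, 0.0663], [0.5085, 0.1096, 0.0604], [0.5105, 0.1114, 0.0611], [0.514, 0.112, 0.0644], [0.5117, 0.1181, 0.0563], [0.5116, 0.1108, 0.0579], [0.5143, 0.112, 0.0599], [0.5152, 0.1114, 0.0565]]
```

```bash
cat > fit.py <<'E'
from h import *
from scipy.optimize import least_squares
vv,uu=np.mgrid[0:400,0:640]
def rot(a): return np.array([[np.cos(a),np.sin(a)],[-np.sin(a),np.cos(a)]])
def cloud(n,d):
    W=world(n,d,uu.ravel(),vv.ravel());return W[d.ravel()>0]
def fitbay(W,yaw=.16):
    r=W[(W[:,0]>.44)&(W[:,0]<.76)&(abs(W[:,1]-0.01)<.16)]
    c0=np.array([.70,.0127])
    for i in range(6):
        q=(r[:,:2]-c0)@rot(yaw).T
        w=(r[:,2]>.036)&(r[:,2]<.053)&(abs(q[:,0])<.014)&(abs(q[:,1])<.095)
        p=np.polyfit(q[w,1],q[w,0],1);yaw_w=yaw-np.arctan(p[0])
        a=(r[:,2]>.02)&(r[:,2]<.036)&(q[:,0]>-.075)&(q[:,0]<-.012)
        L=a&(abs(q[:,1]-.098)<.018);R=a&(abs(q[:,1]+.098)<.018)
        pl=np.polyfit(q[L,0],q[L,1],1);pr=np.polyfit(q[R,0],q[R,1],1)
        yaw_r=yaw+np.arctan((pl[0]+pr[0])/2)
        yaw=.5*(yaw_w+yaw_r)
        sh=np.array([q[w,0].mean(),(np.polyval(pl,-.04)+np.polyval(pr,-.04))/2])
        c0=c0+sh@rot(yaw)
    q=(r[:,:2]-c0)@rot(yaw).T
    return c0,yaw,yaw_w,yaw_r,np.percentile(q[w,0],[2,98]),np.ptp(q[w,1])
def fitsup(W,x0=(.546,-.014,.04)):
    x0=np.array(x0)
    for i in range(5):
        q=(W[:,:2]-x0[:2])@rot(x0[2]).T
        m=(W[:,2]>.041)&(W[:,2]<.056)&(abs(q[:,0])<.068)&(abs(q[:,1])<.092)
        q=q[m]
        # edges by bins
        b=np.arange(-.07,.0701,.01);f=[];k=[]
        for lo in b:
            s=q[(q[:,1]>=lo)&(q[:,1]<lo+.01)]
            if len(s)>5:f.append((lo+.005,s[:,0].max()));k.append((lo+.005,s[:,0].min()))
        f=np.array(f);k=np.array(k)
        pf=np.polyfit(f[:,0],f[:,1],1);pk=np.polyfit(k[:,0],k[:,1],1)
        yc=(np.percentile(q[:,1],1)+np.percentile(q[:,1],99))/2
        x0[2]-=np.arctan((pf[0]+pk[0])/2)
        x0[:2]+=np.array([(pf[1]+pk[1])/2,yc])@rot(x0[2])
    return x0,pf[0],pk[0],pf[1]-pk[1],np.ptp(q[:,1])
E
python3 - <<'E'
from fit import *
for n in ["top","scene"]:
    W=cloud(n,np.load(n+"d.npy"));b=fitbay(W);s=fitsup(W);print(n,b,s)
    print("sup in wall frame",(s[0][:2]-b[0])@rot(b[1]).T, s[0][2]-b[1])
E
```

```text
top (array([0.70215122, 0.01260554]), np.float64(0.16940012222036316), np.float64(0.17216569755159805), np.float64(0.16663454688912824), array([-0.00787529,  0.00704938]), np.float64(0.18634108588291298)) (array([ 0.54749516, -0.01323514,  0.05822943]), np.float64(-0.0031295042367623553), np.float64(0.0031294710896317022), np.float64(0.11947518652571887), np.float64(0.16982983265947527))
sup in wall frame [-0.15679884  0.00060284] -0.11117069632192011
scene (array([0.70533405, 0.01142794]), np.float64(0.16757131650975204), np.float64(0.1700629870708369), np.float64(0.16507964594866717), array([-0.00933989,  0.00625721]), np.float64(0.18906678723581727)) (array([ 0.55070177, -0.01467179,  0.05970294]), np.float64(0.002126152956381002), np.float64(-0.002125108157663366), np.float64(0.11978056318890463), np.float64(0.1714772262522013))
sup in wall frame [-1.56819435e-01  5.66863541e-05] -0.10786837648214007
```

The three candidates (top camera pixels) are the big ivory box at (231,253), the small ivory one at (309,199) and the blue one at (368,241). The small ivory one, 120x170 mm and just short of the bay mouth, is the supply. The enlarged crop confirms it. The catch is open.

```bash
cat > plan.py <<'E'
import sys
from h import *
from scipy.spatial.transform import Rotation as Ro
B=np.array([.6325,0.0]);YAW=.169
def bay2w(x,y): return B+np.array([np.cos(YAW)*x-np.sin(YAW)*y,np.sin(YAW)*x+np.cos(YAW)*y])
def w2bay(p): 
    d=np.asarray(p)[:2]-B;return np.array([np.cos(YAW)*d[0]+np.sin(YAW)*d[1],-np.sin(YAW)*d[0]+np.cos(YAW)*d[1]])
def state():
    o=bot.observe();R=Ro.from_euler("xyz",o["tool_rot"]).as_matrix();return o,R
def rel(p,o,R): return np.round(R.T@(np.asarray(p)-o["position"])/.4,4)
E
python3 - <<'E'
from plan import *
o,R=state();print(R.round(3))
xb=np.array([np.cos(YAW),np.sin(YAW),0])
for ax in (xb,-xb,np.array([-xb[1],xb[0],0]),-np.array([-xb[1],xb[0],0])):
    T=np.column_stack([[0,0,-1],ax,np.cross([0,0,-1],ax)])
    print(ax.round(2),(Ro.from_matrix(R.T@T).as_rotvec()/(2*np.pi)).round(4))
for y in (-.06,.06): 
  p=bay2w(-.085-.06-.06,y);print(p,rel([*p,.2],o,R))
print(rel([.42,.3,.2],o,R), bay2w(-.0685,.112),w2bay([.5085,.1145]))
E
```

```text
[[ 0.     0.339  0.941]
 [ 0.     0.941 -0.339]
 [-1.     0.    -0.   ]]
[0.99 0.17 0.  ] [ 0.1681 -0.     -0.    ]
[-0.99 -0.17 -0.  ] [-0.3319  0.     -0.    ]
[-0.17  0.99  0.  ] [-0.0819  0.     -0.    ]
[ 0.17 -0.99 -0.  ] [ 0.4181 -0.     -0.    ]
[ 0.44051234 -0.09362553] [ 0.0205 -1.4094  1.1155]
[0.42032874 0.02466489] [ 0.0205 -1.1483  0.9678]
[ 0.0205 -0.501   0.7336] [0.54613786 0.09888291] [-0.10297491  0.13372516]
```

Request:
servo_tool --targets '[{"y":-0.06,"z":0.09,"wx":-0.01},{"y":-0.13,"z":0.18,"wx":-0.02},{"y":-0.19,"z":0.28,"wx":-0.03},{"y":-0.25,"z":0.37,"wx":-0.04},{"y":-0.31,"z":0.46,"wx":-0.05},{"y":-0.38,"z":0.55,"wx":-0.06},{"y":-0.44,"z":0.64,"wx":-0.07},{"y":-0.5,"z":0.73,"wx":-0.082},{"y":-0.5,"z":0.73,"wx":-0.082},{"y":-0.5,"z":0.73,"wx":-0.082}]' --grip -1 --squeeze 60

```text
$.targets[0]: bad value
```

```bash
python3 - <<'E'
from plan import *
o,R=state();print(R.round(3),o["position"],o["qpos"].round(2),o["clock"],o["grip_width"],o["force"])
for y in (-.06,.06): 
  p=bay2w(-.085-.06-.045,y);print(p,rel([*p,.1],o,R))
E
```

```text
[[ 0.     0.339  0.941]
 [ 0.     0.941 -0.339]
 [-1.     0.    -0.   ]] [0.21186367 0.58801281 0.20821268] [-1.3   0.52 -0.04  1.6   0.02  1.02 -0.11] 0.8 0.08539971928163456 [-0.67135155 -0.4946932  -0.1209366 ]
[ 0.45529864 -0.09110258] [ 0.2705 -1.3909  1.1482]
[0.43511504 0.02718784] [ 0.2705 -1.1298  1.0004]
```

All six numbers are probably needed in each row.

Request:
servo_tool --targets '[{"x":0,"y":-0.06,"z":0.09,"wx":-0.01,"wy":0,"wz":0},{"x":0,"y":-0.13,"z":0.18,"wx":-0.02,"wy":0,"wz":0},{"x":0,"y":-0.19,"z":0.28,"wx":-0.03,"wy":0,"wz":0},{"x":0,"y":-0.25,"z":0.37,"wx":-0.04,"wy":0,"wz":0},{"x":0,"y":-0.31,"z":0.46,"wx":-0.05,"wy":0,"wz":0},{"x":0,"y":-0.38,"z":0.55,"wx":-0.06,"wy":0,"wz":0},{"x":0,"y":-0.44,"z":0.64,"wx":-0.07,"wy":0,"wz":0},{"x":0,"y":-0.5,"z":0.73,"wx":-0.082,"wy":0,"wz":0},{"x":0,"y":-0.5,"z":0.73,"wx":-0.082,"wy":0,"wz":0},{"x":0,"y":-0.5,"z":0.73,"wx":-0.082,"wy":0,"wz":0}]' --grip -1 --squeeze 60

```text
clock: 2.05
position: [0.4185, 0.3013, 0.2083]
tool_rot: [1.76, 1.57, 1.928]
force: [-0.3, -0.7, -0.2]
grip_width: 0.0003
```

```bash
python3 - <<'E'
from plan import *
o,R=state();print(R.round(3),o["position"],o["qpos"].round(2),o["clock"],o["grip_width"],o["force"])
for y in (-.06,.06): 
  p=bay2w(-.085-.06-.045,y);print(p,rel([*p,.1],o,R))
E
```

```text
[[-0.    -0.168  0.986]
 [ 0.     0.986  0.168]
 [-1.     0.    -0.   ]] [0.4184944  0.3013107  0.20826318] [-0.68  0.35 -0.08  1.88  0.03  0.91  0.97] 2.05 0.00029916658241984474 [-0.29788969 -0.74154503 -0.15024298]
[ 0.45529864 -0.09110258] [ 0.2703 -0.9827 -0.0741]
[0.43511504 0.02718784] [ 0.2704 -0.6827 -0.0742]
```

Request:
servo_tool --targets '[{"x":0,"y":-0.12,"z":-0.01,"wx":0,"wy":0,"wz":0},{"x":0,"y":-0.24,"z":-0.02,"wx":0,"wy":0,"wz":0},{"x":0,"y":-0.37,"z":-0.03,"wx":0,"wy":0,"wz":0},{"x":0,"y":-0.5,"z":-0.04,"wx":0,"wy":0,"wz":0},{"x":0,"y":-0.63,"z":-0.05,"wx":0,"wy":0,"wz":0},{"x":0,"y":-0.75,"z":-0.06,"wx":0,"wy":0,"wz":0},{"x":0,"y":-0.87,"z":-0.07,"wx":0,"wy":0,"wz":0},{"x":0.05,"y":-0.98,"z":-0.075,"wx":0,"wy":0,"wz":0},{"x":0.15,"y":-0.98,"z":-0.075,"wx":0,"wy":0,"wz":0},{"x":0.27,"y":-0.98,"z":-0.075,"wx":0,"wy":0,"wz":0},{"x":0.4,"y":-0.98,"z":-0.075,"wx":0,"wy":0,"wz":0},{"x":0.48,"y":-0.98,"z":-0.075,"wx":0,"wy":0,"wz":0}]'

```text
clock: 3.55
position: [0.4544, -0.0886, 0.014]
tool_rot: [2.41, 1.569, 2.58]
force: [1.1, 0.2, 0.3]
grip_width: 0.0002
```

```bash
python3 - <<'E'
from plan import *
o,R=state();print(R.round(3).tolist(),o["position"],w2bay(o["position"]),o["qpos"].round(2),o["clock"],o["force"])
p,d=bot.grab_frame("scene");save(cv2.resize(p[100:300,200:440],(720,600)),"pics/c.png")
E
```

```text
[[-0.002, -0.17, 0.986], [0.001, 0.986, 0.17], [-1.0, 0.001, -0.001]] [ 0.45438265 -0.08859156  0.01403386] [-0.1904806  -0.05737069] [ 0.02  0.61  0.06  2.15 -0.09  0.38  1.89] 3.55 [1.08100335 0.22079406 0.29389605]
```

View pics/c.png

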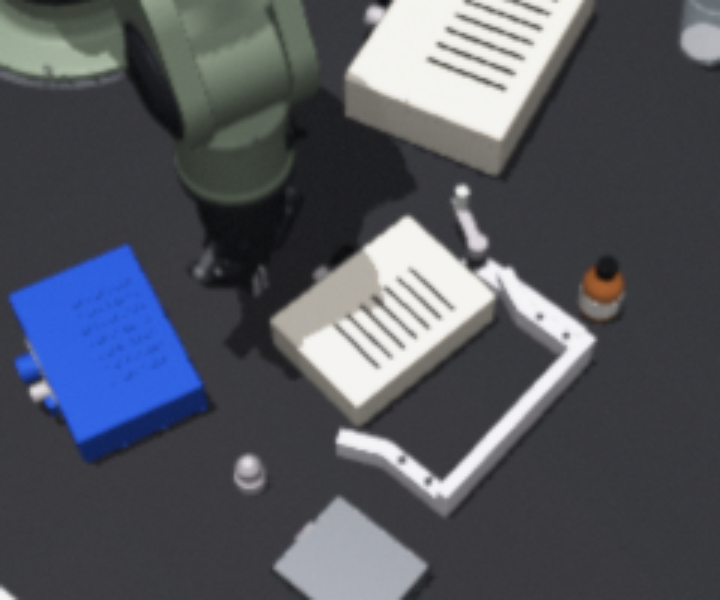

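Request:
servo_tool --targets '[{"x":0,"y":0,"z":0.03,"wx":0,"wy":0,"wz":0},{"x":0,"y":0,"z":0.055,"wx":0,"wy":0,"wz":0},{"x":0,"y":0,"z":0.062,"wx":0,"wy":0,"wz":0},{"x":0,"y":0,"z":0.069,"wx":0,"wy":0,"wz":0},{"x":0,"y":0,"z":0.076,"wx":0,"wy":0,"wz":0},{"x":0,"y":0,"z":0.083,"wx":0,"wy":0,"wz":0},{"x":0,"y":0,"z":0.09,"wx":0,"wy":0,"wz":0}]'

```text
clock: 4.47
position: [0.4877, -0.0827, 0.0113]
tool_rot: [2.81, 1.564, 2.98]
force: [-4.8, -2.5, 2.0]
grip_width: -0.0001
```

```bash
cat > look.py <<'E'
from plan import *
from fit import *
def look(x0=(.549,-.014,.059),cam=("top","scene")):
    o,R=state();f=o["force"]
    print("t",round(o["clock"],2),"tcp bay",w2bay(o["position"]).round(4),"z",o["position"][2].round(4),"F bay",(rot(YAW)@f[:2]).round(1),f[2].round(1),"yaw err",round(np.arctan2(R[1,2],R[0,2])-YAW,4))
    for n in cam:
        p,d=bot.grab_frame(n)
        try:
            s=fitsup(cloud(n,d),x0);print(n,"sup bay",w2bay(s[0][:2]-{"top":[-.0013,.0006],"scene":[.0018,-.0006]}[n]).round(4),"rel yaw",round(s[0][2]-YAW,3),"size",s[3].round(3),s[4].round(3))
        except Exception as e: print(n,e)
if __name__=="__main__":
    a=[float(v) for v in sys.argv[1:3]] or [-.085,-.11]
    look((*bay2w(a[0],0),YAW+a[1]))
E
python3 look.py -.08 -.08
```

```text
t 4.47 tcp bay [-0.1566 -0.0571] z 0.0113 F bay [-5.2 -1.6] 2.0 yaw err 0.001
top sup bay [-0.0655  0.0061] rel yaw 0.343 size 0.088 0.183
scene sup bay [-0.0824  0.0014] rel yaw -0.082 size 0.121 0.172
```

Request:
servo_tool --targets '[{"x":-0.002,"y":0,"z":0.008,"wx":0,"wy":0,"wz":0},{"x":-0.004,"y":0,"z":0.016,"wx":0,"wy":0,"wz":0},{"x":-0.004,"y":0,"z":0.023,"wx":0,"wy":0,"wz":0},{"x":-0.004,"y":0,"z":0.03,"wx":0,"wy":0,"wz":0}]'

```text
clock: 5.08
position: [0.5, -0.0807, 0.0128]
tool_rot: [2.82, 1.565, 2.99]
force: [-5.0, -2.3, 1.0]
grip_width: -0.0
```

```bash
sed -i 's/^    look(.*/    look((*bay2w(a[0],0),YAW+a[1]),("scene",))/' look.py; python3 look.py -.077 -.02
```

```text
t 5.08 tcp bay [-0.1442 -0.0572] z 0.0128 F bay [-5.3 -1.4] 1.0 yaw err 0.0011
scene sup bay [-0.0756  0.003 ] rel yaw -0.005 size 0.122 0.174
```

Request:
servo_tool --targets '[{"x":0,"y":0,"z":-0.07,"wx":0,"wy":0,"wz":0},{"x":0,"y":0.03,"z":-0.078,"wx":0,"wy":0,"wz":0},{"x":0,"y":0.16,"z":-0.078,"wx":0,"wy":0,"wz":0},{"x":0,"y":0.28,"z":-0.078,"wx":0,"wy":0,"wz":0},{"x":0,"y":0.293,"z":-0.075,"wx":0,"wy":0,"wz":0},{"x":0,"y":0.293,"z":-0.03,"wx":0,"wy":0,"wz":0},{"x":0,"y":0.293,"z":-0.01,"wx":0,"wy":0,"wz":0},{"x":0,"y":0.293,"z":0,"wx":0,"wy":0,"wz":0},{"x":0,"y":0.293,"z":0.008,"wx":0,"wy":0,"wz":0},{"x":0,"y":0.293,"z":0.016,"wx":0,"wy":0,"wz":0},{"x":0,"y":0.293,"z":0.024,"wx":0,"wy":0,"wz":0},{"x":0,"y":0.293,"z":0.03,"wx":0,"wy":0,"wz":0}]'

```text
clock: 6.62
position: [0.4911, 0.0367, 0.0127]
tool_rot: [2.849, 1.563, 3.018]
force: [-5.5, 1.9, 1.5]
grip_width: 0.0003
```

```bash
python3 look.py -.07 -.06
```

```text
t 6.62 tcp bay [-0.1332  0.06  ] z 0.0127 F bay [-5.1  2.8] 1.5 yaw err 0.0007
scene sup bay [-0.0665 -0.0003] rel yaw -0.038 size 0.122 0.173
```

Request:
servo_tool --targets '[{"x":0,"y":0,"z":-0.07,"wx":0,"wy":0,"wz":0},{"x":0,"y":-0.03,"z":-0.08,"wx":0,"wy":0,"wz":0},{"x":0,"y":-0.16,"z":-0.08,"wx":0,"wy":0,"wz":0},{"x":0,"y":-0.28,"z":-0.08,"wx":0,"wy":0,"wz":0},{"x":0,"y":-0.295,"z":-0.075,"wx":0,"wy":0,"wz":0},{"x":0,"y":-0.295,"z":-0.035,"wx":0,"wy":0,"wz":0},{"x":0,"y":-0.295,"z":-0.018,"wx":0,"wy":0,"wz":0},{"x":0,"y":-0.295,"z":-0.008,"wx":0,"wy":0,"wz":0},{"x":0,"y":-0.295,"z":0.002,"wx":0,"wy":0,"wz":0},{"x":0,"y":-0.295,"z":0.012,"wx":0,"wy":0,"wz":0},{"x":0,"y":-0.295,"z":0.021,"wx":0,"wy":0,"wz":0},{"x":0,"y":-0.295,"z":0.03,"wx":0,"wy":0,"wz":0}]'

```text
clock: 8.18
position: [0.5224, -0.0777, 0.0122]
tool_rot: [2.901, 1.562, 3.07]
force: [-4.8, -4.1, -0.0]
grip_width: -0.0001
```

```bash
python3 look.py -.058 0.05
```

```text
t 8.18 tcp bay [-0.1216 -0.0581] z 0.0122 F bay [-5.4 -3.3] -0.0 yaw err 0.0007
scene sup bay [-0.0553  0.0017] rel yaw 0.041 size 0.122 0.174
```

Request:
servo_tool --targets '[{"x":0,"y":0,"z":-0.07,"wx":0,"wy":0,"wz":0},{"x":0,"y":0.03,"z":-0.08,"wx":0,"wy":0,"wz":0},{"x":0,"y":0.16,"z":-0.08,"wx":0,"wy":0,"wz":0},{"x":0,"y":0.28,"z":-0.08,"wx":0,"wy":0,"wz":0},{"x":0,"y":0.295,"z":-0.075,"wx":0,"wy":0,"wz":0},{"x":0,"y":0.295,"z":-0.035,"wx":0,"wy":0,"wz":0},{"x":0,"y":0.295,"z":-0.018,"wx":0,"wy":0,"wz":0},{"x":0,"y":0.295,"z":-0.008,"wx":0,"wy":0,"wz":0},{"x":0,"y":0.295,"z":0.002,"wx":0,"wy":0,"wz":0},{"x":0,"y":0.295,"z":0.012,"wx":0,"wy":0,"wz":0},{"x":0,"y":0.295,"z":0.021,"wx":0,"wy":0,"wz":0},{"x":0,"y":0.295,"z":0.03,"wx":0,"wy":0,"wz":0}]'

```text
clock: 9.72
position: [0.5134, 0.0406, 0.0119]
tool_rot: [2.905, 1.559, 3.075]
force: [-6.5, 1.6, -0.3]
grip_width: 0.0002
```

```bash
python3 look.py -.047 -0.04
```

```text
t 9.72 tcp bay [-0.1105  0.0601] z 0.0119 F bay [-6.1  2.7] -0.3 yaw err 0.0005
scene sup bay [-0.0433 -0.0018] rel yaw -0.022 size 0.122 0.172
```

Request:
servo_tool --targets '[{"x":0,"y":0,"z":-0.07,"wx":0,"wy":0,"wz":0},{"x":0,"y":-0.03,"z":-0.08,"wx":0,"wy":0,"wz":0},{"x":0,"y":-0.16,"z":-0.08,"wx":0,"wy":0,"wz":0},{"x":0,"y":-0.28,"z":-0.08,"wx":0,"wy":0,"wz":0},{"x":0,"y":-0.295,"z":-0.075,"wx":0,"wy":0,"wz":0},{"x":0,"y":-0.295,"z":-0.035,"wx":0,"wy":0,"wz":0},{"x":0,"y":-0.295,"z":-0.018,"wx":0,"wy":0,"wz":0},{"x":0,"y":-0.295,"z":-0.008,"wx":0,"wy":0,"wz":0},{"x":0,"y":-0.295,"z":0.002,"wx":0,"wy":0,"wz":0},{"x":0,"y":-0.295,"z":0.012,"wx":0,"wy":0,"wz":0},{"x":0,"y":-0.295,"z":0.021,"wx":0,"wy":0,"wz":0},{"x":0,"y":-0.295,"z":0.03,"wx":0,"wy":0,"wz":0}]'

```text
clock: 11.28
position: [0.5443, -0.0741, 0.0113]
tool_rot: [2.96, 1.557, 3.129]
force: [-7.8, -5.1, 1.5]
grip_width: -0.0001
```

```bash
python3 look.py -.036 0.04
```

```text
t 11.28 tcp bay [-0.0994 -0.0582] z 0.0113 F bay [-8.5 -3.7] 1.5 yaw err 0.0003
scene sup bay [-0.0325  0.0013] rel yaw 0.024 size 0.122 0.174
```

Request:
servo_tool --targets '[{"x":-0.005,"y":0,"z":-0.07,"wx":0,"wy":0,"wz":0},{"x":-0.005,"y":0.03,"z":-0.08,"wx":0,"wy":0,"wz":0},{"x":-0.005,"y":0.16,"z":-0.08,"wx":0,"wy":0,"wz":0},{"x":-0.005,"y":0.28,"z":-0.08,"wx":0,"wy":0,"wz":0},{"x":-0.005,"y":0.295,"z":-0.075,"wx":0,"wy":0,"wz":0},{"x":-0.005,"y":0.295,"z":-0.035,"wx":0,"wy":0,"wz":0},{"x":-0.005,"y":0.295,"z":-0.018,"wx":0,"wy":0,"wz":0},{"x":-0.005,"y":0.295,"z":-0.008,"wx":0,"wy":0,"wz":0},{"x":-0.005,"y":0.295,"z":0.002,"wx":0,"wy":0,"wz":0},{"x":-0.005,"y":0.295,"z":0.012,"wx":0,"wy":0,"wz":0},{"x":-0.005,"y":0.295,"z":0.021,"wx":0,"wy":0,"wz":0},{"x":-0.005,"y":0.295,"z":0.028,"wx":0,"wy":0,"wz":0}]'

```text
clock: 12.82
position: [0.5343, 0.044, 0.013]
tool_rot: [2.961, 1.555, 3.13]
force: [-8.0, 2.7, 1.4]
grip_width: -0.0003
```

```bash
python3 look.py -.024 -0.03
```

```text
t 12.82 tcp bay [-0.0894  0.0599] z 0.013 F bay [-7.4  4. ] 1.4 yaw err 0.0001
scene sup bay [-0.0224 -0.0019] rel yaw -0.029 size 0.122 0.173
```

Request:
servo_tool --targets '[{"x":0,"y":0,"z":-0.07,"wx":0,"wy":0,"wz":0},{"x":0,"y":-0.03,"z":-0.08,"wx":0,"wy":0,"wz":0},{"x":0,"y":-0.16,"z":-0.08,"wx":0,"wy":0,"wz":0},{"x":0,"y":-0.28,"z":-0.08,"wx":0,"wy":0,"wz":0},{"x":0,"y":-0.295,"z":-0.075,"wx":0,"wy":0,"wz":0},{"x":0,"y":-0.295,"z":-0.035,"wx":0,"wy":0,"wz":0},{"x":0,"y":-0.295,"z":-0.018,"wx":0,"wy":0,"wz":0},{"x":0,"y":-0.295,"z":-0.01,"wx":0,"wy":0,"wz":0},{"x":0,"y":-0.295,"z":-0.002,"wx":0,"wy":0,"wz":0},{"x":0,"y":-0.295,"z":0.006,"wx":0,"wy":0,"wz":0},{"x":0,"y":-0.295,"z":0.014,"wx":0,"wy":0,"wz":0},{"x":0,"y":-0.295,"z":0.022,"wx":0,"wy":0,"wz":0}]'

```text
clock: 14.38
position: [0.5619, -0.0711, 0.0122]
tool_rot: [2.99, 1.553, -3.124]
force: [-5.0, -3.9, 1.0]
grip_width: -0.0001
```

```bash
python3 look.py -.015 0.02
```

```text
t 14.38 tcp bay [-0.0816 -0.0582] z 0.0122 F bay [-5.6 -3. ] 1.0 yaw err -0.0001
scene sup bay [-0.0137  0.0015] rel yaw 0.018 size 0.121 0.173
```

Request:
servo_tool --targets '[{"x":0,"y":0,"z":-0.07,"wx":0,"wy":0,"wz":0},{"x":0,"y":0.03,"z":-0.08,"wx":0,"wy":0,"wz":0},{"x":0,"y":0.16,"z":-0.08,"wx":0,"wy":0,"wz":0},{"x":0,"y":0.28,"z":-0.08,"wx":0,"wy":0,"wz":0},{"x":0,"y":0.295,"z":-0.075,"wx":0,"wy":0,"wz":0},{"x":0,"y":0.295,"z":-0.03,"wx":0,"wy":0,"wz":0},{"x":0,"y":0.295,"z":-0.015,"wx":0,"wy":0,"wz":0},{"x":0,"y":0.295,"z":-0.008,"wx":0,"wy":0,"wz":0},{"x":0,"y":0.295,"z":-0.002,"wx":0,"wy":0,"wz":0},{"x":0,"y":0.295,"z":0.004,"wx":0,"wy":0,"wz":0},{"x":0,"y":0.295,"z":0.01,"wx":0,"wy":0,"wz":0},{"x":0,"y":0.295,"z":0.016,"wx":0,"wy":0,"wz":0}]'

```text
clock: 15.92
position: [0.5474, 0.0461, 0.0121]
tool_rot: [2.987, 1.551, -3.127]
force: [-6.0, 0.7, 1.4]
grip_width: -0.0
```

```bash
python3 look.py -.009 -0.02
```

```text
t 15.93 tcp bay [-0.0761  0.0598] z 0.0121 F bay [-5.8  1.7] 1.4 yaw err -0.0003
scene sup bay [-0.0073 -0.0007] rel yaw -0.007 size 0.121 0.172
```

Request:
servo_tool --targets '[{"x":0,"y":0,"z":-0.07,"wx":0,"wy":0,"wz":0},{"x":0,"y":-0.03,"z":-0.08,"wx":0,"wy":0,"wz":0},{"x":0,"y":-0.16,"z":-0.08,"wx":0,"wy":0,"wz":0},{"x":0,"y":-0.28,"z":-0.08,"wx":0,"wy":0,"wz":0},{"x":0,"y":-0.295,"z":-0.075,"wx":0,"wy":0,"wz":0},{"x":0,"y":-0.295,"z":-0.03,"wx":0,"wy":0,"wz":0},{"x":0,"y":-0.295,"z":-0.015,"wx":0,"wy":0,"wz":0},{"x":0,"y":-0.295,"z":-0.008,"wx":0,"wy":0,"wz":0},{"x":0,"y":-0.295,"z":-0.003,"wx":0,"wy":0,"wz":0},{"x":0,"y":-0.295,"z":0.002,"wx":0,"wy":0,"wz":0},{"x":0,"y":-0.295,"z":0.006,"wx":0,"wy":0,"wz":0},{"x":0,"y":-0.295,"z":0.01,"wx":0,"wy":0,"wz":0}]'

```text
clock: 17.48
position: [0.5703, -0.07, 0.0115]
tool_rot: [3.009, 1.549, -3.106]
force: [-5.4, -2.7, 0.2]
grip_width: -0.0
```

```bash
python3 look.py -.004 0.01
```

```text
t 17.48 tcp bay [-0.0731 -0.0585] z 0.0115 F bay [-5.8 -1.8] 0.2 yaw err -0.0006
scene sup bay [-0.0036  0.    ] rel yaw -0.005 size 0.121 0.172
```

Request:
servo_tool --targets '[{"x":-0.002,"y":0,"z":0.002,"wx":0,"wy":0,"wz":0},{"x":-0.002,"y":0,"z":0.004,"wx":0,"wy":0,"wz":0},{"x":-0.002,"y":0,"z":0.006,"wx":0,"wy":0,"wz":0}]'

```text
clock: 17.9
position: [0.5728, -0.0697, 0.0123]
tool_rot: [3.017, 1.549, -3.098]
force: [-4.1, -2.7, -0.3]
grip_width: 0.0004
```

```bash
python3 look.py -.003 0.01
```

```text
t 17.9 tcp bay [-0.0706 -0.0587] z 0.0123 F bay [-4.5 -2. ] -0.3 yaw err -0.0007
scene sup bay [0.0025 0.0005] rel yaw 0.056 size 0.129 0.18
```

Request:
servo_tool --targets '[{"x":0,"y":0,"z":-0.07,"wx":0,"wy":0,"wz":0},{"x":0,"y":0.03,"z":-0.08,"wx":0,"wy":0,"wz":0},{"x":0,"y":0.16,"z":-0.08,"wx":0,"wy":0,"wz":0},{"x":0,"y":0.28,"z":-0.08,"wx":0,"wy":0,"wz":0},{"x":0,"y":0.296,"z":-0.075,"wx":0,"wy":0,"wz":0},{"x":0,"y":0.296,"z":-0.03,"wx":0,"wy":0,"wz":0},{"x":0,"y":0.296,"z":-0.02,"wx":0,"wy":0,"wz":0},{"x":0,"y":0.296,"z":-0.014,"wx":0,"wy":0,"wz":0},{"x":0,"y":0.296,"z":-0.009,"wx":0,"wy":0,"wz":0},{"x":0,"y":0.296,"z":-0.005,"wx":0,"wy":0,"wz":0},{"x":0,"y":0.296,"z":-0.001,"wx":0,"wy":0,"wz":0},{"x":0,"y":0.296,"z":0.002,"wx":0,"wy":0,"wz":0}]'

```text
clock: 19.45
position: [0.5527, 0.0472, 0.0123]
tool_rot: [3.01, 1.547, -3.105]
force: [-6.0, 0.9, 1.4]
grip_width: 0.0004
```

Request:
servo_tool --targets '[{"x":0,"y":0,"z":0.002,"wx":0,"wy":0,"wz":0},{"x":0,"y":0,"z":0.004,"wx":0,"wy":0,"wz":0}]'

```text
clock: 19.7
position: [0.5534, 0.0475, 0.0122]
tool_rot: [3.008, 1.545, -3.107]
force: [-5.6, -0.2, 2.3]
grip_width: 0.0
```

```bash
python3 look.py -.001 0.0
```

```text
t 19.7 tcp bay [-0.07    0.0601] z 0.0122 F bay [-5.5  0.7] 2.3 yaw err -0.0007
scene sup bay [0.0072 0.0001] rel yaw 0.008 size 0.134 0.183
```

Request:
servo_tool --targets '[{"x":0,"y":0,"z":0.002,"wx":0,"wy":0,"wz":0},{"x":0,"y":0,"z":0.004,"wx":0,"wy":0,"wz":0},{"x":0,"y":0,"z":0.006,"wx":0,"wy":0,"wz":0}]'

```text
clock: 20.12
position: [0.5543, 0.0477, 0.0118]
tool_rot: [3.014, 1.543, -3.101]
force: [-12.1, -0.8, 6.5]
grip_width: 0.0001
```

Request:
servo_tool --targets '[{"x":0,"y":0,"z":0.002,"wx":0,"wy":0,"wz":0},{"x":0,"y":0,"z":0.004,"wx":0,"wy":0,"wz":0}]'

```text
clock: 20.38
position: [0.5543, 0.0476, 0.0115]
tool_rot: [3.022, 1.539, -3.093]
force: [-12.3, -1.4, 6.6]
grip_width: -0.0003
```

```bash
python3 - <<'E'
from plan import *
o,R=state();xb=np.array([np.cos(YAW),np.sin(YAW),0])
T=np.column_stack([[0,0,-1],[-xb[1],xb[0],0],xb]);print((Ro.from_matrix(R.T@T).as_rotvec()/(2*np.pi)).round(4),o["force"],o["qpos"].round(2))
for y in(-.06,.06):print(rel([*bay2w(-.0695,y),.0125],o,R))
E
```

```text
[-0.0002 -0.005  -0.0006] [-12.31823009  -1.4107291    6.56757514] [-0.26  0.72  0.1   1.89 -0.12  0.57  1.66]
[-0.0035 -0.3003 -0.0008]
[-0.0024 -0.0003 -0.0011]
```

Request:
servo_tool --targets '[{"x":-0.003,"y":0,"z":-0.07,"wx":0,"wy":-0.005,"wz":0},{"x":-0.003,"y":-0.03,"z":-0.08,"wx":0,"wy":-0.005,"wz":0},{"x":-0.003,"y":-0.16,"z":-0.08,"wx":0,"wy":-0.005,"wz":0},{"x":-0.003,"y":-0.28,"z":-0.08,"wx":0,"wy":-0.005,"wz":0},{"x":-0.003,"y":-0.3,"z":-0.075,"wx":0,"wy":-0.005,"wz":0},{"x":-0.003,"y":-0.3,"z":-0.035,"wx":0,"wy":-0.005,"wz":0},{"x":-0.003,"y":-0.3,"z":-0.02,"wx":0,"wy":-0.005,"wz":0},{"x":-0.003,"y":-0.3,"z":-0.014,"wx":0,"wy":-0.005,"wz":0},{"x":-0.003,"y":-0.3,"z":-0.009,"wx":0,"wy":-0.005,"wz":0},{"x":-0.003,"y":-0.3,"z":-0.005,"wx":0,"wy":-0.005,"wz":0},{"x":-0.003,"y":-0.3,"z":-0.002,"wx":0,"wy":-0.005,"wz":0}]'

```text
clock: 21.75
position: [0.5736, -0.0708, 0.0123]
tool_rot: [1.528, 1.567, 1.696]
force: [0.1, 0.6, -0.1]
grip_width: 0.0004
```

Request:
servo_tool --targets '[{"x":0,"y":0,"z":0.002,"wx":0,"wy":0,"wz":0},{"x":0,"y":0,"z":0.004,"wx":0,"wy":0,"wz":0}]'

```text
clock: 22.0
position: [0.5747, -0.0706, 0.0123]
tool_rot: [1.737, 1.567, 1.905]
force: [-2.9, -0.6, 2.6]
grip_width: -0.0
```

Request:
servo_tool --targets '[{"x":0,"y":0,"z":0.002,"wx":0,"wy":0,"wz":0},{"x":0,"y":0,"z":0.004,"wx":0,"wy":0,"wz":0}]'

```text
clock: 22.25
position: [0.5755, -0.0707, 0.0121]
tool_rot: [2.101, 1.566, 2.268]
force: [-4.4, -2.1, 3.0]
grip_width: -0.0001
```

Request:
servo_tool --targets '[{"x":0,"y":0,"z":0.002,"wx":0,"wy":0,"wz":0},{"x":0,"y":0,"z":0.005,"wx":0,"wy":0,"wz":0}]'

```text
clock: 22.5
position: [0.5757, -0.0708, 0.0118]
tool_rot: [2.511, 1.564, 2.678]
force: [-13.4, -2.9, 6.5]
grip_width: -0.0003
```

Request:
servo_tool --targets '[{"x":-0.002,"y":0,"z":-0.07,"wx":0,"wy":-0.002,"wz":0},{"x":-0.002,"y":0.03,"z":-0.08,"wx":0,"wy":-0.002,"wz":0},{"x":-0.002,"y":0.16,"z":-0.08,"wx":0,"wy":-0.002,"wz":0},{"x":-0.002,"y":0.28,"z":-0.08,"wx":0,"wy":-0.002,"wz":0},{"x":-0.002,"y":0.3,"z":-0.075,"wx":0,"wy":-0.002,"wz":0},{"x":-0.002,"y":0.3,"z":-0.035,"wx":0,"wy":-0.002,"wz":0},{"x":-0.002,"y":0.3,"z":-0.02,"wx":0,"wy":-0.002,"wz":0},{"x":-0.002,"y":0.3,"z":-0.014,"wx":0,"wy":-0.002,"wz":0},{"x":-0.002,"y":0.3,"z":-0.01,"wx":0,"wy":-0.002,"wz":0},{"x":-0.002,"y":0.3,"z":-0.006,"wx":0,"wy":-0.002,"wz":0},{"x":-0.002,"y":0.3,"z":-0.003,"wx":0,"wy":-0.002,"wz":0}]'

```text
clock: 23.88
position: [0.5546, 0.0473, 0.0131]
tool_rot: [0.541, 1.563, 0.708]
force: [0.2, -0.1, -0.3]
grip_width: -0.0001
```

Request:
servo_tool --targets '[{"x":0,"y":0,"z":0.002,"wx":0,"wy":0,"wz":0},{"x":0,"y":0,"z":0.004,"wx":0,"wy":0,"wz":0}]'

```text
clock: 24.12
position: [0.5555, 0.0474, 0.013]
tool_rot: [0.639, 1.564, 0.806]
force: [-5.6, -0.4, 2.4]
grip_width: 0.0001
```

Request:
servo_tool --targets '[{"x":0,"y":0,"z":0.002,"wx":0,"wy":0,"wz":0},{"x":0,"y":0,"z":0.004,"wx":0,"wy":0,"wz":0}]'

```text
clock: 24.38
position: [0.5555, 0.0474, 0.0127]
tool_rot: [1.062, 1.566, 1.229]
force: [-12.2, -1.3, 6.3]
grip_width: 0.0002
```

Request:
servo_tool --targets '[{"x":0,"y":0,"z":0.005,"wx":0,"wy":0,"wz":0},{"x":0,"y":0,"z":0.005,"wx":0,"wy":0,"wz":0}]'

```text
clock: 24.62
position: [0.5554, 0.0473, 0.0122]
tool_rot: [1.96, 1.566, 2.126]
force: [-11.0, -1.8, 4.8]
grip_width: -0.0001
```

Request:
servo_tool --targets '[{"x":0,"y":0,"z":-0.03,"wx":0,"wy":0,"wz":0},{"x":0,"y":0,"z":-0.1,"wx":0,"wy":0,"wz":0},{"x":-0.15,"y":0,"z":-0.12,"wx":0,"wy":0,"wz":0},{"x":-0.27,"y":0.05,"z":-0.12,"wx":0,"wy":0,"wz":0}]'

```text
clock: 25.12
position: [0.5043, 0.0574, 0.122]
tool_rot: [1.945, 1.567, 2.109]
force: [0.2, 0.6, -0.0]
grip_width: 0.0001
```

```bash
python3 - <<'E'
from plan import *
from fit import *
o,R=state();print(o["position"],w2bay(o["position"]),R.round(3).tolist(),o["clock"])
for n in ["top","scene"]:
    p,d=bot.grab_frame(n);W=cloud(n,d);k=W[(W[:,2]>.054)&(W[:,2]<.078)&(abs(W[:,0]-.51)<.03)&(abs(W[:,1]-.115)<.03)]
    print(n,len(k),k.mean(0),w2bay(k.mean(0)))
    if n=="scene": save(cv2.resize(p[110:290,240:460],(733,600)),"pics/d.png")
    # -x face edge
    q=(W[:,:2]-B)@rot(YAW).T;m=(W[:,2]>.041)&(W[:,2]<.056)&(q[:,0]<-.02)&(q[:,0]>-.08)
    for lo in (-.075,-.055,.045,.065):
        s=q[m&(q[:,1]>lo)&(q[:,1]<lo+.015),0];print(lo,len(s),s.min() if len(s) else None)
E
```

```text
[0.50425615 0.05740051 0.12204086] [-0.11676224  0.07815294] [[-0.002, -0.163, 0.987], [0.004, 0.987, 0.163], [-1.0, 0.004, -0.002]] 25.125
top 0 [nan nan nan] [nan nan]
-0.075 38 -0.05569701643729226
-0.055 39 -0.05649196315348808
0.045 10 -0.03410125488527663
0.065 15 -0.03278882603617001
scene 21 [0.50955124 0.11365228 0.0644599 ] [-0.10208123  0.1327127 ]
-0.075 69 -0.05545059199458471
-0.055 61 -0.05614416070015221
0.045 61 -0.055160098670039175
0.065 61 -0.05722733330699402<stdin>:6: RuntimeWarning: Mean of empty slice.
  ret = um.true_divide(
```

View pics/d.png

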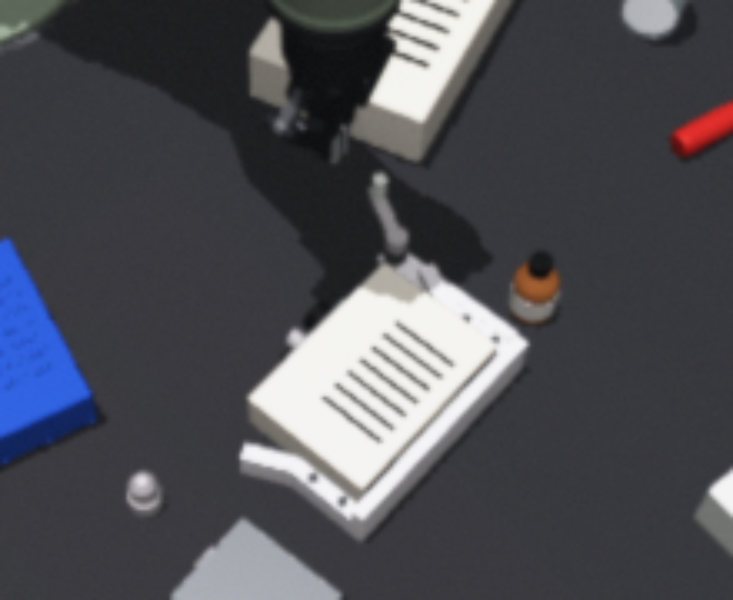

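Request:
servo_tool --targets '[{"x":0,"y":0.1,"z":0.02,"wx":0,"wy":0,"wz":0},{"x":0,"y":0.215,"z":0.03,"wx":0,"wy":0,"wz":0},{"x":0,"y":0.215,"z":0.03,"wx":0,"wy":0,"wz":0},{"x":0.08,"y":0.215,"z":0.03,"wx":0,"wy":0,"wz":0},{"x":0.17,"y":0.215,"z":0.03,"wx":0,"wy":0,"wz":0},{"x":0.17,"y":0.215,"z":0.03,"wx":0,"wy":0,"wz":0}]'

```text
clock: 25.98
position: [0.503, 0.1466, 0.0555]
tool_rot: [1.209, 1.566, 1.377]
force: [-0.7, 1.2, 0.3]
grip_width: -0.0002
```

```bash
python3 - <<'E'
from plan import *
o,R=state();print(o["position"],w2bay(o["position"]),R.round(3).tolist(),o["clock"],o["force"])
p,d=bot.grab_frame("scene");save(cv2.resize(p[100:240,280:440],(686,600)),"pics/e.png")
E
```

```text
[0.50301364 0.14662458 0.05552785] [-0.10297986  0.16631486] [[0.001, -0.167, 0.986], [0.005, 0.986, 0.167], [-1.0, 0.005, 0.002]] 25.975 [-0.7125484   1.21944165  0.28096533]
```

View pics/e.png

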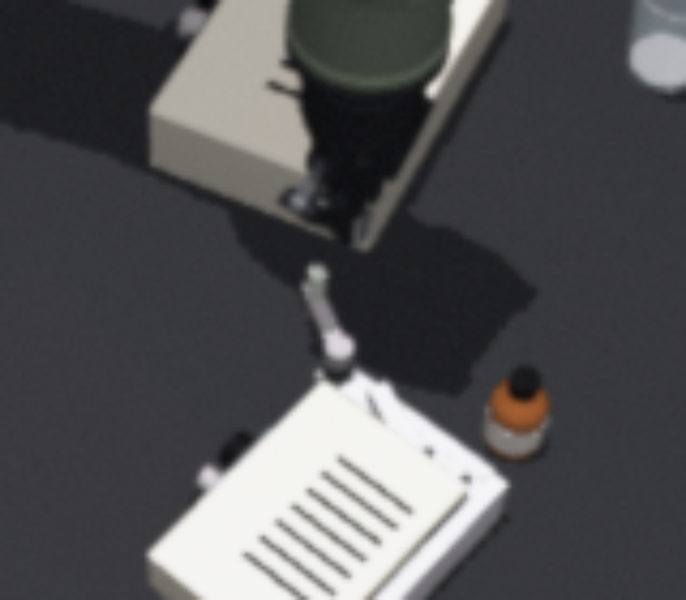

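Request:
servo_tool --targets '[{"x":0.01,"y":-0.015,"z":0,"wx":0,"wy":0,"wz":0},{"x":0.01,"y":-0.03,"z":0,"wx":0,"wy":0,"wz":0},{"x":0.01,"y":-0.045,"z":0,"wx":0,"wy":0,"wz":0},{"x":0.01,"y":-0.06,"z":0,"wx":0,"wy":0,"wz":0},{"x":0.01,"y":-0.075,"z":0,"wx":0,"wy":0,"wz":0},{"x":0.01,"y":-0.09,"z":0,"wx":0,"wy":0,"wz":0},{"x":0.01,"y":-0.105,"z":0,"wx":0,"wy":0,"wz":0},{"x":0.01,"y":-0.12,"z":0,"wx":0,"wy":0,"wz":0},{"x":0.01,"y":-0.135,"z":0.005,"wx":0,"wy":0,"wz":0},{"x":0.01,"y":-0.15,"z":0.01,"wx":0,"wy":0,"wz":0},{"x":0.01,"y":-0.165,"z":0.018,"wx":0,"wy":0,"wz":0},{"x":0.01,"y":-0.175,"z":0.025,"wx":0,"wy":0,"wz":0}]'

```text
clock: 27.52
position: [0.5259, 0.0793, 0.0527]
tool_rot: [0.905, 1.564, 1.072]
force: [0.3, -0.2, -0.7]
grip_width: -0.0001
```

```bash
python3 - <<'E'
from plan import *
o,R=state();print(o["position"],w2bay(o["position"]),o["clock"],o["force"])
p,d=bot.grab_frame("scene");save(cv2.resize(p[100:240,280:440],(686,600)),"pics/f.png")
E
```

```text
[0.52586621 0.07927993 0.05272835] [-0.09178001  0.09608591] 27.525 [ 0.29041278 -0.16943451 -0.66125383]
```

View pics/f.png

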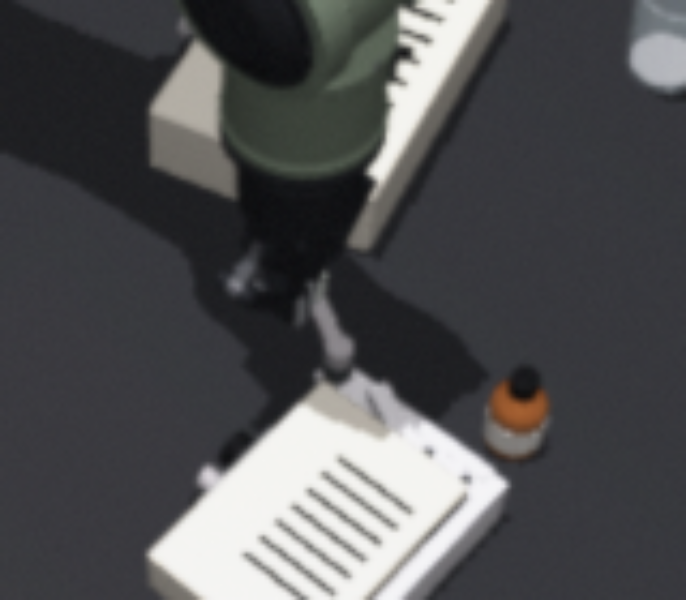

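```bash
python3 - <<'E'
from plan import *
c=bot.get_calibration("scene");K=np.array(c["intrinsics"]);Rc=np.array(c["R"]);t=np.array(c["t"])
def pr(P):
    q=K@(Rc@np.asarray(P)+t);u=q[:2]/q[2];return ((u-[280,100])*600/140).round(0)
o,R=state();print("tcp",pr(o["position"]))
piv=np.array([-.0665,.112])
for a in (0,.25,.5,1,1.571,2,2.356):
    th=np.pi*.75+a;b=piv+.044*np.array([np.cos(th),np.sin(th)]);w=bay2w(*b);print(a,b.round(4),pr([*w,.045]),pr([*w,.069]))
print("pivot",pr([*bay2w(*piv),.045]))
p,d=bot.grab_frame("scene")
for r in bot.trace("scene","catch")+bot.trace("scene","catch_post"):
    v,u=np.nonzero(r["mask"]&(d>0));w=world("scene",d,u,v);print(r["confidence"],len(u),((np.array(r["pixel"])-[280,100])*600/140).round())
    h=w[w[:,2]>.054];print("high",len(h),[w2bay(x).round(3).tolist()+[x[2].round(3)] for x in h[::3]]) 
    h=w[(w[:,2]<.05)&(w[:,2]>.034)];q=np.array([w2bay(x) for x in h]);print("bar",len(q),q.min(0).round(3),q.max(0).round(3))
E
```

```text
tcp [290. 332.]
0 [-0.0976  0.1431] [329. 288.] [331. 267.]
0.25 [-0.1043  0.1344] [312. 291.] [314. 270.]
0.5 [-0.1087  0.1244] [298. 296.] [299. 275.]
1 [-0.1095  0.1026] [275. 316.] [276. 296.]
1.571 [-0.0976  0.0809] [267. 347.] [268. 327.]
2 [-0.0818  0.0708] [276. 371.] [277. 350.]
2.356 [-0.0665  0.068 ] [291. 387.] [292. 367.]
pivot [335. 344.]
0.68 71 [332. 326.]
high 0 []
bar 68 [-0.099  0.103] [-0.058  0.136]
0.2 124 [  8. 688.]
high 0 []
bar 47 [-0.079 -0.199] [-0.059 -0.182]
0.41 119 [333. 324.]
high 7 [[-0.099, 0.132, np.float64(0.056)], [-0.084, 0.108, np.float64(0.088)], [-0.081, 0.1, np.float64(0.08)]]
bar 81 [-0.099  0.101] [-0.056  0.138]
```

Request:
servo_tool --targets '[{"x":-0.1,"y":0,"z":0,"wx":0,"wy":0,"wz":0},{"x":-0.2,"y":-0.1,"z":-0.05,"wx":0,"wy":0,"wz":0},{"x":-0.2,"y":-0.22,"z":-0.12,"wx":0,"wy":0,"wz":0},{"x":-0.2,"y":-0.22,"z":-0.12,"wx":0,"wy":0,"wz":0}]'

```text
clock: 28.22
position: [0.4914, -0.0189, 0.1327]
tool_rot: [0.828, 1.565, 0.991]
force: [-0.1, 1.0, 0.3]
grip_width: -0.0002
```

```bash
python3 - <<'E'
from plan import *
from fit import *
o,R=state();print(o["position"],w2bay(o["position"]),o["clock"],o["force"],R.round(3).tolist())
ims=[]
for n,c in (("scene",(120,200,310,400)),("top",(170,230,255,315))):
    p,d=bot.grab_frame(n);W=cloud(n,d)
    k=W[(W[:,2]>.054)&(W[:,2]<.078)];q=(k[:,:2]-B)@rot(YAW).T;m=(q[:,0]>-.13)&(q[:,0]<-.05)&(q[:,1]>.05)&(q[:,1]<.17)
    print(n,m.sum(),np.c_[q[m],k[m,2]].round(3).tolist()[::2])
    ims.append(cv2.resize(p[c[0]:c[1],c[2]:c[3]],(400,400)))
save(np.hstack(ims),"pics/g.png")
E
```

```text
[ 0.49139348 -0.01887592  0.1326559 ] [-0.14227111  0.00512664] 28.225 [-0.1074957   1.00369044  0.27835596] [[0.003, -0.162, 0.987], [0.005, 0.987, 0.162], [-1.0, 0.004, 0.004]]
scene 21 [[-0.107, 0.137, 0.068], [-0.108, 0.133, 0.067], [-0.103, 0.135, 0.069], [-0.105, 0.13, 0.068], [-0.102, 0.135, 0.065], [-0.104, 0.128, 0.066], [-0.098, 0.13, 0.07], [-0.102, 0.126, 0.065], [-0.098, 0.13, 0.064], [-0.096, 0.128, 0.064], [-0.102, 0.127, 0.055]]
top 8 [[-0.1, 0.133, 0.069], [-0.103, 0.133, 0.067], [-0.106, 0.137, 0.068], [-0.107, 0.13, 0.067]]
```

View pics/g.png

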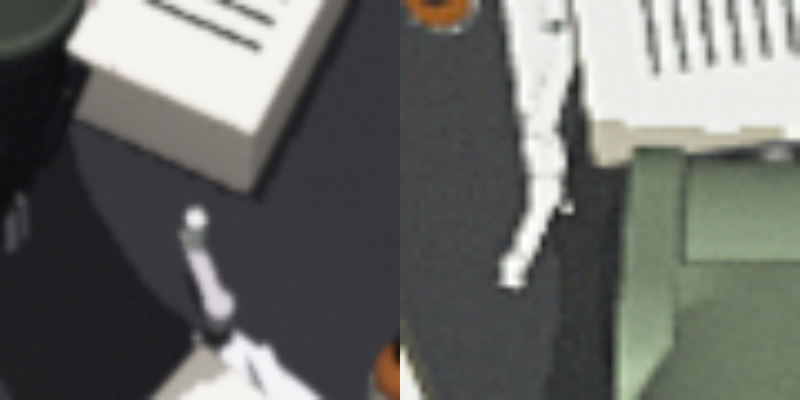

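Request:
servo_tool --targets '[{"x":0,"y":0.13,"z":0.03,"wx":-0.001,"wy":0,"wz":0},{"x":0,"y":0.27,"z":0.06,"wx":-0.001,"wy":0,"wz":0},{"x":0,"y":0.4,"z":0.095,"wx":-0.001,"wy":0,"wz":0},{"x":0,"y":0.405,"z":0.095,"wx":-0.001,"wy":0,"wz":0},{"x":0.1,"y":0.405,"z":0.095,"wx":-0.001,"wy":0,"wz":0},{"x":0.2,"y":0.405,"z":0.095,"wx":-0.001,"wy":0,"wz":0},{"x":0.245,"y":0.405,"z":0.095,"wx":-0.001,"wy":0,"wz":0},{"x":0.245,"y":0.405,"z":0.095,"wx":-0.001,"wy":0,"wz":0}]'

```text
clock: 29.32
position: [0.5025, 0.1514, 0.034]
tool_rot: [1.277, 1.566, 1.451]
force: [-0.8, 0.2, 0.2]
grip_width: -0.0001
```

```bash
python3 - <<'E'
from plan import *
from fit import *
o,R=state();print(o["position"],w2bay(o["position"]),o["clock"],o["force"],R.round(3).tolist())
p,d=bot.grab_frame("scene");W=cloud("scene",d);q=(W[:,:2]-B)@rot(YAW).T
m=(abs(q[:,0]+.104)<.04)&(abs(q[:,1]-.165)<.05)&(W[:,2]>.02)&(W[:,2]<.11)
for lo in np.arange(.02,.11,.01):
    s=q[m&(W[:,2]>=lo)&(W[:,2]<lo+.01)&(q[:,1]>.145)];print(lo.round(2),len(s),s.min(0).round(3) if len(s) else "",s.max(0).round(3) if len(s) else "")
E
```

```text
[0.5025445  0.15141397 0.0339828 ] [-0.10263676  0.17111493] 29.325 [-0.83552488  0.16055893  0.18740786] [[0.001, -0.173, 0.985], [0.005, 0.985, 0.173], [-1.0, 0.005, 0.001]]
0.02 1 [-0.116  0.214] [-0.116  0.214]
0.03 0  
0.04 0  
0.05 2 [-0.093  0.165] [-0.092  0.172]
0.06 12 [-0.104  0.158] [-0.09   0.176]
0.07 17 [-0.104  0.154] [-0.091  0.183]
0.08 11 [-0.097  0.156] [-0.09   0.174]
0.09 8 [-0.095  0.157] [-0.091  0.18 ]
0.1 32 [-0.114  0.146] [-0.088  0.198]
```

Request:
servo_tool --targets '[{"x":0.012,"y":-0.015,"z":0,"wx":0,"wy":0,"wz":0},{"x":0.012,"y":-0.03,"z":0,"wx":0,"wy":0,"wz":0},{"x":0.012,"y":-0.045,"z":0,"wx":0,"wy":0,"wz":0},{"x":0.012,"y":-0.06,"z":0,"wx":0,"wy":0,"wz":0},{"x":0.012,"y":-0.075,"z":0,"wx":0,"wy":0,"wz":0}]'

```text
clock: 30.0
position: [0.5084, 0.1217, 0.0302]
tool_rot: [1.058, 1.565, 1.232]
force: [-2.6, 2.1, -0.0]
grip_width: 0.0001
```

```bash
cat > post.py <<'E'
from plan import *
from fit import *
o,R=state();print(o["position"],w2bay(o["position"]).round(4),o["clock"],(rot(YAW)@o["force"][:2]).round(1))
p,d=bot.grab_frame("scene");W=cloud("scene",d);q=(W[:,:2]-B)@rot(YAW).T
c=p.reshape(-1,3)[d.ravel()>0].astype(int)
m=(q[:,0]>-.13)&(q[:,0]<-.05)&(q[:,1]>.05)&(q[:,1]<.17)&(W[:,2]>.03)&(W[:,2]<.072)&(c.min(1)>90)&(q[:,0]<-.062)
print(m.sum(),np.c_[q[m],W[m,2]].round(3).tolist()[::4])
for r in bot.trace("scene","catch")[:1]:
    v,u=np.nonzero(r["mask"]&(d>0));w=world("scene",d,u,v);w=w[(w[:,2]>.03)&(w[:,2]<.05)];Q=np.array([w2bay(x) for x in w]);print("catch mask",r["confidence"],len(Q),Q.min(0).round(3),Q.max(0).round(3))
E
python3 post.py
```

```text
[0.5083651  0.12169076 0.0301527 ] [-0.1019  0.1408] 30.0 [-2.2  2.5]
85 [[-0.111, 0.12, 0.068], [-0.107, 0.12, 0.067], [-0.103, 0.119, 0.067], [-0.103, 0.119, 0.062], [-0.105, 0.118, 0.056], [-0.105, 0.113, 0.057], [-0.106, 0.115, 0.049], [-0.106, 0.116, 0.043], [-0.098, 0.123, 0.043], [-0.095, 0.12, 0.044], [-0.095, 0.119, 0.04], [-0.089, 0.117, 0.043], [-0.085, 0.116, 0.043], [-0.084, 0.116, 0.039], [-0.081, 0.112, 0.041], [-0.072, 0.119, 0.042], [-0.076, 0.114, 0.039], [-0.064, 0.117, 0.048], [-0.066, 0.111, 0.047], [-0.069, 0.106, 0.046], [-0.068, 0.105, 0.042], [-0.062, 0.107, 0.041]]
catch mask 0.68 111 [-0.121  0.102] [-0.056  0.129]
```

Request:
servo_tool --targets '[{"x":0,"y":-0.015,"z":0,"wx":0,"wy":0,"wz":0},{"x":0,"y":-0.03,"z":0,"wx":0,"wy":0,"wz":0},{"x":0,"y":-0.045,"z":0,"wx":0,"wy":0,"wz":0},{"x":0,"y":-0.06,"z":0.005,"wx":0,"wy":0,"wz":0},{"x":0,"y":-0.075,"z":0.01,"wx":0,"wy":0,"wz":0},{"x":0,"y":-0.09,"z":0.015,"wx":0,"wy":0,"wz":0},{"x":0,"y":-0.1,"z":0.02,"wx":0,"wy":0,"wz":0},{"x":0,"y":-0.108,"z":0.025,"wx":0,"wy":0,"wz":0}]'

```text
clock: 31.1
position: [0.5272, 0.0811, 0.0302]
tool_rot: [0.792, 1.563, 0.965]
force: [4.8, 9.7, -2.5]
grip_width: -0.0001
```

```bash
python3 post.py
```

```text
[0.52724011 0.08106754 0.030224  ] [-0.0901  0.0976] 31.1 [6.3 8.8]
105 [[-0.094, 0.075, 0.071], [-0.071, 0.117, 0.047], [-0.092, 0.081, 0.06], [-0.068, 0.118, 0.042], [-0.087, 0.074, 0.068], [-0.07, 0.111, 0.044], [-0.092, 0.072, 0.061], [-0.088, 0.094, 0.039], [-0.079, 0.101, 0.041], [-0.07, 0.107, 0.044], [-0.062, 0.115, 0.041], [-0.085, 0.072, 0.063], [-0.085, 0.09, 0.042], [-0.077, 0.099, 0.04], [-0.068, 0.105, 0.042], [-0.101, 0.074, 0.039], [-0.088, 0.077, 0.049], [-0.083, 0.088, 0.042], [-0.075, 0.096, 0.04], [-0.066, 0.103, 0.042], [-0.09, 0.071, 0.049], [-0.085, 0.082, 0.04], [-0.078, 0.091, 0.038], [-0.069, 0.098, 0.039], [-0.094, 0.071, 0.039], [-0.084, 0.076, 0.044], [-0.091, 0.067, 0.043]]
catch mask 0.5 135 [-0.093  0.452] [-0.031  0.517]
```

Request:
servo_tool --targets '[{"x":0,"y":0.03,"z":-0.04,"wx":0,"wy":0,"wz":0},{"x":0,"y":0.02,"z":-0.11,"wx":0,"wy":0,"wz":0},{"x":0,"y":-0.065,"z":-0.11,"wx":0,"wy":0,"wz":0},{"x":0,"y":-0.065,"z":-0.1,"wx":0,"wy":0,"wz":0},{"x":0,"y":-0.065,"z":-0.06,"wx":0,"wy":0,"wz":0},{"x":0,"y":-0.065,"z":-0.045,"wx":0,"wy":0,"wz":0},{"x":0,"y":-0.065,"z":-0.033,"wx":0,"wy":0,"wz":0},{"x":0,"y":-0.065,"z":-0.02,"wx":0,"wy":0,"wz":0},{"x":0,"y":-0.065,"z":-0.01,"wx":0,"wy":0,"wz":0},{"x":0,"y":-0.065,"z":0,"wx":0,"wy":0,"wz":0},{"x":0,"y":-0.065,"z":0.01,"wx":0,"wy":0,"wz":0}]'

```text
clock: 32.58
position: [0.5361, 0.0561, 0.0302]
tool_rot: [0.764, 1.563, 0.937]
force: [-3.0, -1.9, -0.6]
grip_width: -0.0001
```

```bash
python3 post.py
```

```text
[0.5360564  0.05611475 0.03015034] [-0.0856  0.0715] 32.575 [-3.2 -1.4]
97 [[-0.072, 0.118, 0.044], [-0.068, 0.118, 0.043], [-0.068, 0.113, 0.043], [-0.069, 0.106, 0.046], [-0.071, 0.104, 0.04], [-0.062, 0.111, 0.041], [-0.067, 0.099, 0.045], [-0.075, 0.069, 0.067], [-0.069, 0.097, 0.041], [-0.07, 0.067, 0.07], [-0.069, 0.088, 0.046], [-0.062, 0.098, 0.041], [-0.066, 0.071, 0.065], [-0.067, 0.092, 0.038], [-0.064, 0.064, 0.068], [-0.065, 0.088, 0.039], [-0.063, 0.067, 0.061], [-0.069, 0.063, 0.054], [-0.064, 0.074, 0.047], [-0.066, 0.063, 0.052], [-0.065, 0.08, 0.034], [-0.064, 0.061, 0.052], [-0.071, 0.057, 0.043], [-0.062, 0.064, 0.045], [-0.065, 0.059, 0.038]]
catch mask 0.65 59 [-0.072  0.058] [-0.058  0.117]
```

Request:
servo_tool --targets '[{"x":0,"y":0,"z":0.004,"wx":0,"wy":0,"wz":0},{"x":0,"y":0,"z":0.008,"wx":0,"wy":0,"wz":0}]'

```text
clock: 32.92
position: [0.5395, 0.0568, 0.0302]
tool_rot: [0.737, 1.562, 0.91]
force: [-5.8, -2.3, 1.1]
grip_width: -0.0002
```

Request:
servo_tool --targets '[{"x":0,"y":0,"z":0.003,"wx":0,"wy":0,"wz":0},{"x":0,"y":0,"z":0.006,"wx":0,"wy":0,"wz":0}]'

```text
clock: 33.17
position: [0.5398, 0.0567, 0.0299]
tool_rot: [1.211, 1.565, 1.384]
force: [-15.6, -2.6, 10.1]
grip_width: 0.0001
```

Request:
servo_tool --targets '[{"x":0,"y":0,"z":-0.04,"wx":0,"wy":0,"wz":0},{"x":-0.1,"y":-0.02,"z":-0.12,"wx":0,"wy":0,"wz":0},{"x":-0.25,"y":-0.15,"z":-0.15,"wx":0,"wy":0,"wz":0},{"x":-0.38,"y":-0.3,"z":-0.15,"wx":0,"wy":0,"wz":0},{"x":-0.4,"y":-0.4,"z":-0.15,"wx":0,"wy":0,"wz":0},{"x":-0.4,"y":-0.4,"z":-0.15,"wx":0,"wy":0,"wz":0}]'

```text
clock: 33.92
position: [0.5091, -0.116, 0.1909]
tool_rot: [0.558, 1.564, 0.727]
force: [-0.3, 1.5, 0.6]
grip_width: -0.0001
```

```bash
python3 post.py; python3 - <<'E'
from h import *
p,d=bot.grab_frame("scene");t,_=bot.grab_frame("top")
save(np.hstack([cv2.resize(p[130:290,280:440],(400,400)),cv2.resize(t[150:240,260:350],(400,400))]),"pics/h.png")
E
```

```text
[ 0.50914792 -0.11602494  0.19091145] [-0.1411 -0.0936] 33.925 [-0.   1.5]
78 [[-0.073, 0.119, 0.042], [-0.069, 0.115, 0.045], [-0.07, 0.112, 0.043], [-0.069, 0.106, 0.044], [-0.07, 0.103, 0.042], [-0.069, 0.097, 0.045], [-0.071, 0.095, 0.04], [-0.069, 0.066, 0.071], [-0.07, 0.09, 0.043], [-0.062, 0.098, 0.041], [-0.064, 0.073, 0.063], [-0.064, 0.092, 0.041], [-0.066, 0.081, 0.047], [-0.064, 0.065, 0.063], [-0.062, 0.085, 0.041], [-0.062, 0.081, 0.041], [-0.065, 0.063, 0.048], [-0.065, 0.063, 0.043], [-0.065, 0.062, 0.039], [-0.063, 0.056, 0.039]]
catch mask 0.56 84 [0.031 0.136] [0.068 0.172]
```

View pics/h.png

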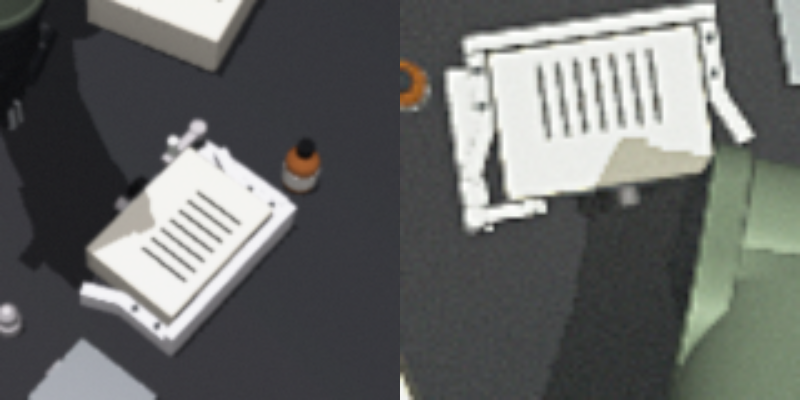

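The catch lies parallel behind the left end of the face. The supply is square and against the stops, and the arm is clear.

```bash
python3 -c "
from workcell import bot
print(bot.job_done())"
```

```text
the job is handed in; nothing more can be done
None
```

The supply is home in the bay, the catch is shut behind it, and I handed the job in with the arm clear at 33.9 s of 72 s. No verdict was reported.

**Pushing in:** I walked the small ivory supply in with alternating left and right end pushes, clear of the knobs. Forces at the end of each push were about 4 to 9 N while sliding. At the stops I read about 12 to 15 N on each end, counting the vertical part.

**Square and home:** The tool stopped at the same depth on both ends, -67.9 mm along the bay each time, so the supply is square. The final picture shows it square against the end wall.

**Catch:** I pushed the post round until I felt its end stop, about 19 N on the last reading including a 10 N vertical part. It then measured at about (-67, 66) mm in the bay frame. That matches the shut position, and the picture shows the bar lying behind the left end of the face.

**What failed or disagreed:**
- **First catch sweep:** It passed over the post without touching it. The depth picture showed no finger lower than about 20 mm above the stated TCP, so I repeated the sweep about 20 mm lower and it worked.
- **Bay position:** My estimate of the bay's origin seems about 2 mm short along x, judged by where the supply stopped.
- **Supply fit near the wall:** The depth fit failed close to the end wall, so I judged "fully home" by force and tool position instead.
- **Other objects:** In the pictures I saw no sign that the other things on the bench moved, but I did not measure them.

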